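# Set a cup on the photo turntable, dial in the fourth step and start it

### The arm

A 6-joint arm with a two-finger parallel gripper is mounted at the origin on a cart in front of the work surface, level with it; the furniture and walls round the work are solid. World frame = base frame: x ahead of the robot, y to its left, z up, the work surface at z = 0. Lengths are in m, angles in degrees, forces in N, time in s.
With the tool pointing down it reaches from about 0.25 to 0.725 m from the base axis. Payload 4 kg.
Tool frame: the origin (TCP) lies on the centre line of the jaws, within the pads' length; the fingertips stand 11 mm ahead of it and the grasp point (between the pads) lies 8 mm behind it; x points along the fingers, y is the direction in which the jaws open and shut, and the axes are right-handed (so a half turn about x gives the same grasp; the last joint's range is limited). The gripper opens to 85 mm and grips with 20 to 120 N. Pads are 22 mm wide; open, the fingers measure 114 mm over their backs; the gripper's body (76 mm by 85 mm) begins 54 mm behind the grasp point. The pads swing forward as they close: fully open they stand 13 mm farther back than shut.
Start: joints at [72.766, 13.785, 0.286, 76.501, 0, 90], TCP at [0.148, 0.478, 0.242] pointing down, gripper open.
Joint ranges: [-155.79, 155.79], [-60.16, 107.12], [-62.33, 73.08], [-114, 123.19], [-81.49, 82.49], [-180, 180]. Speed limits (degrees/s): [159.86, 159.86, 180, 180, 180, 180].

### API

Orientations are given as [roll, pitch, yaw] about the fixed x, y, z axes, in that order (R = Rz(yaw) Ry(pitch) Rx(roll)).
In Python, from cell import status, cams, ticket gives the robot as it stands. The module is installed in compiled form; this text tells all that it offers.
- The arm moves only by the shell command python3 -m crank 'ROWS' [FORCE]. ROWS is JSON, a list of rows, each an object with "offset": the shift along the tool's x, y, z in m, a list of three; "rotation": the turn, a rotation vector about the tool's x, y, z in rad, a list of three; "fingers": the closure, from 0 (fully open) to 1 (shut). A call has 1 to 5 rows; each row shifts and turns the commanded pose from where the row before left it, along the tool's axes as they then stand; what a row does not reach is not made up. A row lasts 1/8 s, in which the tool goes at most 62.5 mm and 10.7 degrees, less where a joint would pass 70% of its speed; a pose out of reach is approached as far as the arm can. A call is refused whole if a number of a shift passes 0.0625 or a number of a turn 0.188, either way. A call with a gripper value outside its range is refused whole. The fingers move at their own pace and stop on an object; FORCE is the grip in N (left out, the last holds). Time passes only in rows, so rows that do not move let the fingers close. It gives the time, the measured TCP pose, the force and the opening at its end, in the units of the state.
- status.get_obs(): the state, without advancing time (a new reading comes with each control period).
- cams.get_image(name): name is "scene" or "side" or "wrist"; returns the picture (420x560x3 uint8, red, green, blue); there is no depth.
- cams.camera_info(name): a dict with "intrinsics" (3x3 intrinsics, pixels), "R" (3x3) and "t" (3): a world point X has camera coordinates R X + t; the wrist camera has in their place "tool_from_camera" (4x4, takes a point from camera to tool coordinates, whose origin is the TCP and whose axes are the tool frame's). Camera axes: x right, y down, z forward; pixel columns grow to the right and rows downward; lengths in m; the calibration is good to about 2 mm. A picture is of the moment at which its call begins: read the wrist's pose just before it. camera_info takes no time and is no camera call.
- ticket.hand_in(): hands the job in, once; it reports no verdict.
The state is a dict: "t": time; "joints": joint angles; "joint_velocities": joint speeds; "effort": joint torques, N m; "tcp_pos": TCP position; "tool_rot": TCP orientation; "force": force on the tool from outside, world axes, zero at the start; "torque": the same for the moment, N m; "grip_width": finger opening in m.
Only numpy, scipy, OpenCV 4.12 (cv2) and the standard library are available. Lean on these libraries where they do the work, as an engineer would, in place of code of your own. Each camera call takes 0.05 s, during which the arm holds its last target.

### The job

Get the smoked-glass cup that stands with the green ink bottle and the glue stick at the unit's left ready for its turntable photographs: set it down upright (do not drop it) on the grey turntable, wholly inside the white ring. Then turn the click-stop dial clockwise to its fourth click from off (off is the orange bar on the scale; the dial may already have been left a click on) and let go of it. Only then press the green start button all the way in and let it spring back, leaving the ink bottle and the glue stick where they stand.

Things in the scene. Friction and masses are not known exactly. Their poses are not given: they have to be found in the camera images.
- goblet: small smoked-glass cup on a foot (the one near the turntable unit, with the ink bottle and glue stick; a like one at the far back right of the table is not meant), 73 mm high, loose, 85 g: round foot 44 mm across, narrow stem at about 30 mm height, round bowl 44 mm across at 45 mm height and 48 mm across at the rim, open at the top. Origin at the centre of its underside, z up.
- platter_top (a point): centre of the flat top of the round grey turntable (136 mm across, top 36 mm above the table, does not turn) on the left end of the white photo-turntable unit. A white ring of 84 mm outer diameter is marked round this point. x and y axes are the unit's: the unit (190 x 330 mm) has its front at -x and the sloping black control panel at its right end (-y).
- dial_grip (a point): point on the dial's axis, at the height to grip it, 32 mm out from the panel. The dial is a grey knob on the black panel, which slopes 35 degrees and faces up and to the front of the unit: a disc 52 mm across and 8 mm high carrying a bar grip 14 mm thick (along the dial's own x), 46 mm long (along its own y) that ends 44 mm out from the panel. z is the axis, straight out of the panel; +y is the end with the white pointer line. These axes turn with the dial.
- dial (a joint): angle of the dial, rad, growing clockwise as seen facing the panel. Click stops every 30 degrees: 0 is off (pointer at the orange bar, to the panel's left), then six clicks marked by white dots, the last at 3.14; the fourth is at 2.09. End stops just past the first and last. Between two clicks a spring pawl resists with up to about 0.2 N m, and then pulls the dial into the next click; let go within about 10 degrees of a click, it goes into that click by itself.
- start_top (a point): centre of the outer face of the green round start button (28 mm across) on the same panel, 85 mm to the right of the dial, its face 14 mm out from the panel. It is pressed square to the panel, along the dial's axis.
- start (a joint): travel of the start button, m: 0 out, 0.006 fully in; a spring of about 5 N at full travel pushes it back out.
- ink_bottle: dark green ink bottle with black cap, 45 mm wide, 70 mm high, loose; bystander. Origin at the centre of its underside.
- glue_stick: yellow glue stick with red cap, 27 mm wide, 92 mm high, standing, loose; bystander. Origin at the centre of its underside.
Mind the look-alikes: they are no part of the job. What is shaped like the goblet but red or yellow is not meant.

How it is judged:
By the outcome, as a careful person would: the job done as asked, in the order asked, and still so for the second after the job is handed in, with the robot touching nothing.
It also fails if it takes over 66 s, if anything falls off the work surface, if the arm or the gripper's body presses on something with over 40 N, if the wrist force passes 120 N, or if a joint passes its speed limit or range.

## Working session

There is one attempt and no reset: what is moved stays moved. The work goes in short steps, Python scripts to look and compute and a shell command to move; the robot and the scene stay as the last step left them, time stands still between calls to the robot, and variables do not carry over. Pictures are saved under pics/ and viewed, and the job is handed in when it is done.

```bash
mkdir -p pics; ls
python3 - <<'E'
from cell import status,cams
import cv2
o=status.get_obs();print(o)
for n in ["scene","side","wrist"]:
    im=cams.get_image(n);cv2.imwrite(f"pics/{n}0.png",im[:,:,::-1]);i=cams.camera_info(n)
    print(n,i)
E
```

```text
pics
{'t': 0.0, 'joints': array([7.27650702e+01, 1.38317291e+01, 2.15099567e-01, 7.65013510e+01,
       1.01698883e-03, 8.99997765e+01]), 'joint_velocities': array([ 0.00743127,  0.05003669,  0.10585767, -0.00234236,  0.00833124,
        0.00804886]), 'effort': array([ 1.98110887e-03, -3.72314429e+01,  2.52410173e+01,  1.70143746e-02,
        1.15492448e-04,  1.43435408e-06]), 'tcp_pos': array([0.14796385, 0.47698195, 0.24142625]), 'tool_rot': array([ -90.49409854,   89.88201508, -107.72880593]), 'force': array([-0.57612847, -0.33739846, -0.59973447]), 'torque': array([-0.01022504,  0.0294212 , -0.03962926]), 'grip_width': 0.08570013421183703}
scene {'intrinsics': array([[489.00071179,   0.        , 269.39881115],
       [  0.        , 489.00071179, 213.61559741],
       [  0.        ,   0.        ,   1.        ]]), 'R': array([[ 0.80218156, -0.59661053, -0.02367759],
       [-0.37596936, -0.47391358, -0.79627442],
       [ 0.46384457,  0.6476587 , -0.60447202]]), 't': array([-0.26616349,  0.36652116,  0.99823967])}
side {'intrinsics': array([[503.94782141,   0.        , 276.23914564],
       [  0.        , 503.94782141, 217.63701143],
       [  0.        ,   0.        ,   1.        ]]), 'R': array([[ 0.91410829, -0.40533282,  0.01055142],
       [-0.22062392, -0.51904831, -0.8257808 ],
       [ 0.34019276,  0.75252519, -0.56389248]]), 't': array([-0.35151183,  0.28372262,  0.96102644])}
wrist {'intrinsics': array([[374.95184833,   0.        , 279.64267026],
       [  0.        , 374.95184833, 207.14774284],
       [  0.        ,   0.        ,   1.        ]]), 'tool_from_camera': array([[-2.93288844e-04, -2.97034503e-01,  9.54866702e-01,
        -1.31284838e-01],
       [ 9.99999915e-01, -3.62238991e-04,  1.94468339e-04,
        -4.60772864e-04],
       [ 2.88126144e-04,  9.54866678e-01,  2.97034584e-01,
        -7.56340308e-02],
       [ 0.00000000e+00,  0.00000000e+00,  0.00000000e+00,
         1.00000000e+00]])}
```

View pics/scene0.png

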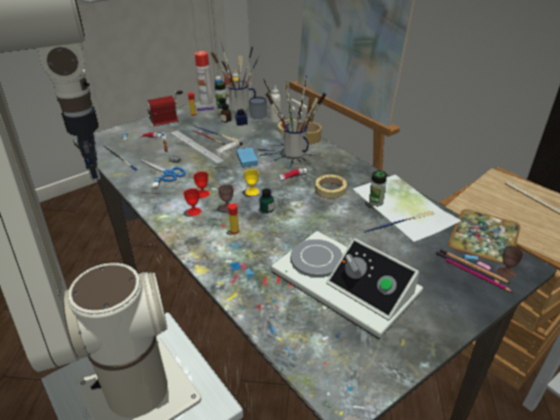

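View pics/side0.png

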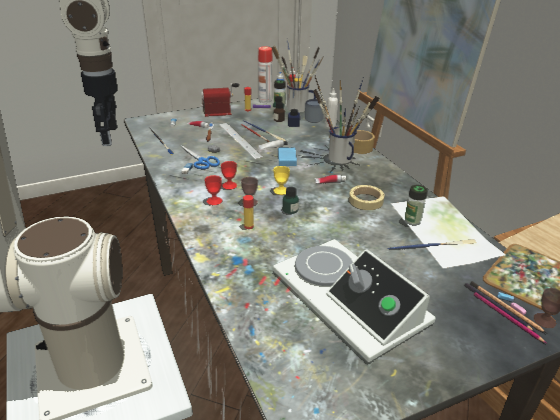

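View pics/wrist0.png

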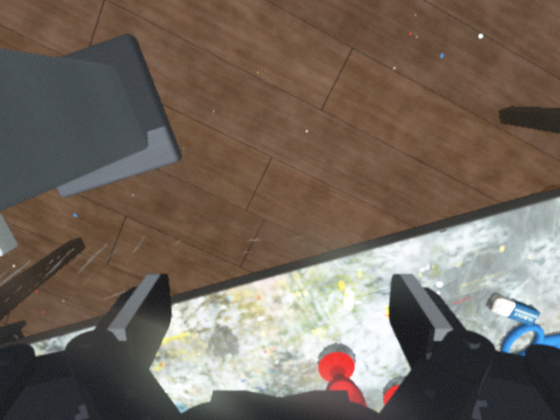

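The scene picture shows the smoked cup at about (226,195), the ink bottle (267,202), the glue stick (233,220) and the unit around (350,280). In the side picture the cup is at (250,190), behind the glue stick. I'll zoom in.

```bash
cat > h.py <<'E'
import numpy as np,cv2
from scipy.spatial.transform import Rotation as Ro
from cell import status,cams
def cam(n,obs=None):
    i=cams.camera_info(n);K=np.array(i["intrinsics"])
    if "R" in i:
        R=np.array(i["R"]);t=np.array(i["t"]);return K,R,t
    T=np.array(i["tool_from_camera"]);Rt=Ro.from_euler("xyz",obs["tool_rot"],degrees=True).as_matrix()
    Rwc=Rt@T[:3,:3];c=Rt@T[:3,3]+obs["tcp_pos"]
    return K,Rwc.T,-Rwc.T@c
def proj(C,X):
    K,R,t=C;x=R@np.asarray(X,float)+t;x=K@x;return x[:2]/x[2]
def ray(C,p):
    K,R,t=C;d=R.T@np.linalg.solve(K,[p[0],p[1],1.]);return -R.T@t,d/np.linalg.norm(d)
def plane(C,p,z):
    c,d=ray(C,p);return c+d*(z-c[2])/d[2]
def planeN(C,p,n,q):
    c,d=ray(C,p);return c+d*np.dot(n,np.subtract(q,c))/np.dot(n,d)
def tri(*cp):
    A=np.zeros((3,3));b=np.zeros(3)
    for C,p in cp:
        c,d=ray(C,p);M=np.eye(3)-np.outer(d,d);A+=M;b+=M@c
    return np.linalg.solve(A,b)
E
python3 - <<'E'
import cv2
a=cv2.imread("pics/scene0.png");b=cv2.imread("pics/side0.png")
def z(im,x0,y0,w,h,n):
    cv2.imwrite(n,cv2.resize(im[y0:y0+h,x0:x0+w],None,fx=800/w,fy=800/w,interpolation=cv2.INTER_CUBIC))
z(a,170,160,120,85,"pics/s_g.png");z(b,190,150,120,85,"pics/d_g.png")
z(a,265,225,170,110,"pics/s_u.png");z(b,265,235,180,125,"pics/d_u.png")
E
```

```text
(no output)
```

View pics/s_g.png

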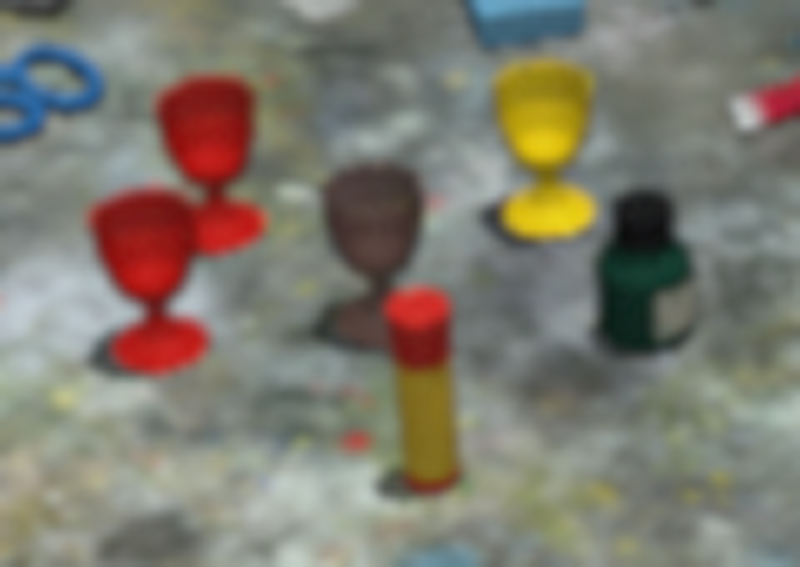

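View pics/d_g.png

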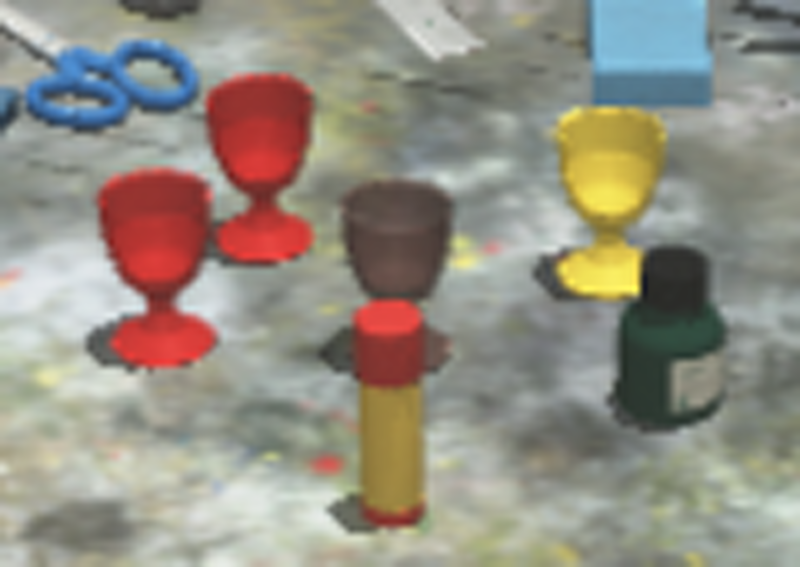

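View pics/s_u.png

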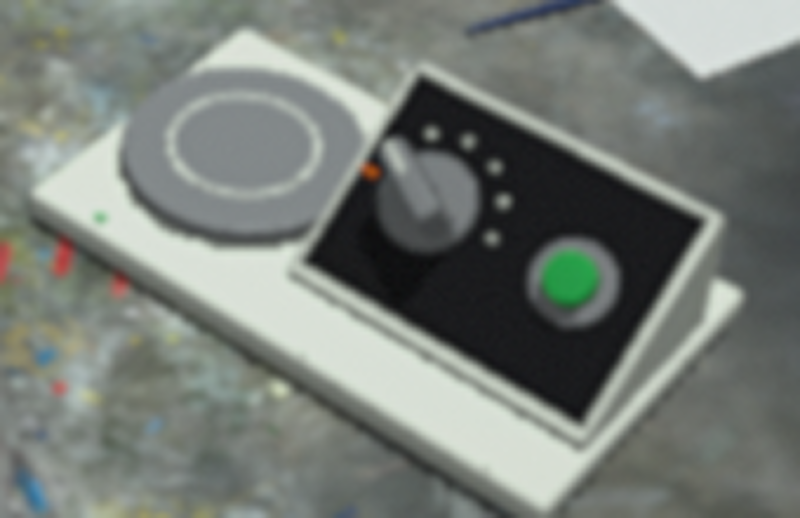

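View pics/d_u.png

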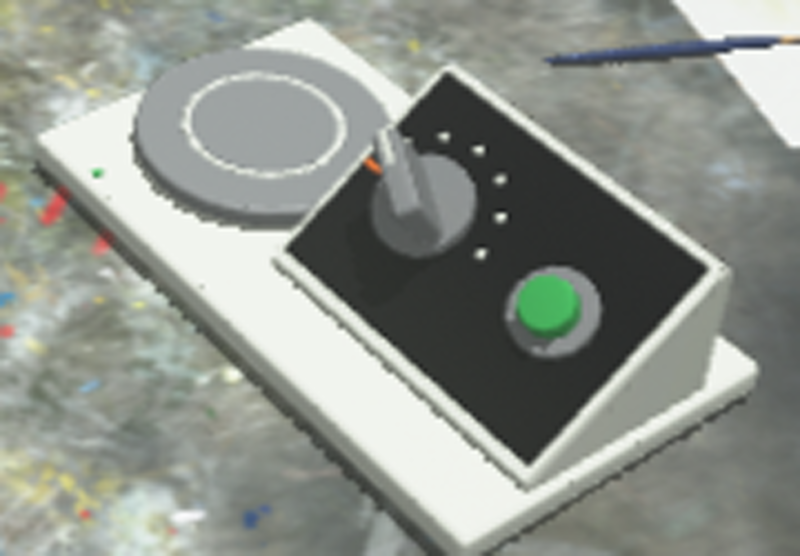

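Run:
```python
from h import *
S=cam("scene");D=cam("side")
su=lambda x,y:(265+x*.2125,225+y*.2125); du=lambda x,y:(265+x*.225,235+y*.225)
sg=lambda x,y:(170+x*.15,160+y*.15); dg=lambda x,y:(190+x*.15,150+y*.15)
r=lambda v:np.round(v,4)
def both(n,s,d,z=None):
    T=tri((S,s),(D,d)); e=[np.linalg.norm(proj(C,T)-p) for C,p in((S,s),(D,d))]
    print(n,r(T),"err",r(e),*( [r(plane(S,s,z)),r(plane(D,d,z))] if z is not None else []))
    return T
both("ring",su(245,144),du(265,124),.036)
both("gobrim",sg(372,188),dg(397,205),.073)
both("button",su(570,277),du(549,303))
both("orange",su(371,171),du(373,163))
for i,(s,d) in enumerate([((431,133),(444,136)),((468,141),(479,150)),((494,166),(501,180)),((504,201),(501,217)),((492,238),(481,254))]):
    both("dot%d"%(i+2),su(*s),du(*d))
both("cUL",su(420,66),du(450,70));both("cUR",su(720,216),du(726,268));both("cLR",su(585,437),du(530,475));both("cLL",su(295,268),du(280,258))
both("gluetop",sg(418,308),dg(389,317),.092);both("inktop",sg(645,205),dg(676,260),.07)
both("plateL",su(35,190),du(40,140));both("plateB",su(248,30),du(308,22));both("plateR",su(745,297),du(757,366));both("plateF",su(545,510),du(462,545))
both("yel",sg(545,75),dg(611,122),.073);both("red1",sg(145,205),dg(155,188),.073);both("red2",sg(205,92),dg(260,90),.073)
both("ptrEnd",su(390,143),du(387,131))
both("barother",su(430,212),du(415,207))
```

```text
ring [0.538  0.0678 0.0288] err [0.0817 0.091 ] [0.5323 0.0617 0.036 ] [0.5336 0.0605 0.036 ]
gobrim [0.4953 0.4376 0.0623] err [0.0311 0.0331] [0.4874 0.4236 0.073 ] [0.4889 0.4205 0.073 ]
button [ 0.5715 -0.135   0.0664] err [0.173 0.199]
orange [ 0.549  -0.0176  0.0648] err [0.2119 0.239 ]
dot2 [ 0.584  -0.0246  0.0764] err [0.0304 0.0344]
dot3 [ 0.5917 -0.0435  0.0797] err [0.0287 0.0326]
dot4 [ 0.5935 -0.061   0.0739] err [0.0014 0.0016]
dot5 [ 0.5816 -0.0801  0.0702] err [0.0359 0.0409]
dot6 [ 0.5681 -0.0866  0.0571] err [0.0479 0.0546]
cUL [0.6082 0.0096 0.0861] err [0.2509 0.2834]
cUR [ 0.6435 -0.164   0.0867] err [0.012  0.0139]
cLR [ 0.533  -0.1869  0.0231] err [0.176  0.2034]
cLL [ 0.5064 -0.0092  0.0118] err [0.2414 0.2708]
gluetop [0.4474 0.3235 0.0833] err [0.2257 0.2424] [0.4406 0.3124 0.092 ] [0.4432 0.3113 0.092 ]
inktop [0.5845 0.3502 0.0622] err [0.1935 0.2098] [0.5772 0.3403 0.07  ] [0.5794 0.3394 0.07  ]
plateL [0.4348 0.1254 0.0093] err [0.4813 0.5275]
plateB [0.6107 0.1486 0.02  ] err [0.3569 0.3957]
plateR [ 0.6686 -0.1726  0.0219] err [0.3317 0.3864]
plateF [ 0.4886 -0.2033  0.0169] err [0.2319 0.2679]
yel [0.602  0.453  0.0722] err [0.1142 0.1228] [0.6017 0.4524 0.073 ] [0.6009 0.4511 0.073 ]
red1 [0.4024 0.479  0.07  ] err [0.1598 0.1686] [0.401  0.4755 0.073 ] [0.4004 0.4732 0.073 ]
red2 [0.4734 0.5482 0.0672] err [0.006  0.0063] [0.4692 0.5399 0.073 ] [0.47  0.538 0.073]
ptrEnd [ 0.5429 -0.0344  0.0998] err [0.2347 0.2654]
barother [ 0.5387 -0.0696  0.0815] err [0.4748 0.5393]
```

```bash
cat >> h.py <<'E'
def Rt(o): return Ro.from_euler("xyz",o["tool_rot"],degrees=True).as_matrix()
def rep(target=None,R=None):
    o=status.get_obs();M=Rt(o)
    print("t",round(o["t"],2),"tcp",np.round(o["tcp_pos"],4),"w",round(o["grip_width"],4),"F",np.round(o["force"],1),"j",np.round(o["joints"],1))
    print("axes x",np.round(M[:,0],3),"y",np.round(M[:,1],3),"z",np.round(M[:,2],3))
    if target is not None: print("offset tool",np.round(M.T@(np.array(target)-o["tcp_pos"]),4))
    if R is not None: print("rotvec tool",np.round(Ro.from_matrix(M.T@R).as_rotvec(),4))
    return o
def frame(x,y):
    x=np.array(x,float);x/=np.linalg.norm(x);y=np.array(y,float);y-=x*(x@y);y/=np.linalg.norm(y);return np.c_[x,y,np.cross(x,y)]
E
python3 - <<'E'
from h import *
rep([.488,.422,.22]); 
S=cam("scene");D=cam("side")
su=lambda x,y:(265+x*.2125,225+y*.2125); du=lambda x,y:(265+x*.225,235+y*.225)
for z in (.015,.02,.022):
  for C,f,P in((S,su,[(35,190),(248,30),(745,297),(545,510)]),(D,du,[(40,140),(308,22),(757,366),(462,545)])):
    L,B,R,F=[plane(C,f(*p),z)[:2] for p in P]
    a=lambda u,v:round(np.degrees(np.arctan2(v[0]-u[0],u[1]-v[1])),1)
    print(z,np.round([L,B,R,F],4).tolist(),"lens",*[round(np.linalg.norm(p-q),4) for p,q in((L,F),(B,R),(L,B),(F,R))],"yaw",a(L,F),a(B,R))
E
```

```text
t 0.15 tcp [0.148  0.4771 0.2416] w 0.0853 F [-0.8 -0.4  0.1] j [72.8 13.8  0.2 76.5 -0.  90. ]
axes x [-0.    -0.002 -1.   ] y [ 0.296  0.955 -0.002] z [ 0.955 -0.296  0.   ]
offset tool [0.0216 0.0481 0.3411]
0.015 [[0.4326, 0.1217], [0.6161, 0.1541], [0.6738, -0.1695], [0.4904, -0.202]] lens 0.3288 0.3287 0.1864 0.1863 yaw 10.1 10.1
0.015 [[0.4308, 0.1178], [0.6132, 0.1532], [0.6752, -0.167], [0.4891, -0.2025]] lens 0.3255 0.3262 0.1858 0.1894 yaw 10.3 11.0
0.02 [[0.4295, 0.1174], [0.6119, 0.1496], [0.6693, -0.1722], [0.487, -0.2045]] lens 0.3269 0.3268 0.1853 0.1852 yaw 10.1 10.1
0.02 [[0.4284, 0.1123], [0.6096, 0.1475], [0.6712, -0.1706], [0.4863, -0.2058]] lens 0.3234 0.3241 0.1846 0.1882 yaw 10.3 11.0
0.022 [[0.4282, 0.1156], [0.6103, 0.1478], [0.6675, -0.1732], [0.4856, -0.2054]] lens 0.3262 0.3261 0.1849 0.1848 yaw 10.1 10.1
0.022 [[0.4274, 0.1101], [0.6081, 0.1453], [0.6695, -0.1721], [0.4852, -0.2072]] lens 0.3225 0.3232 0.1841 0.1877 yaw 10.3 11.0
```

```bash
python3 -m crank '[{"offset":[0,0.009,0.0625],"rotation":[0,0,0],"fingers":0},{"offset":[0,0.009,0.0625],"rotation":[0,0,0],"fingers":0},{"offset":[0,0.009,0.0625],"rotation":[0,0,0],"fingers":0},{"offset":[0,0.009,0.0625],"rotation":[0,0,0],"fingers":0},{"offset":[0,0.009,0.0625],"rotation":[0,0,0],"fingers":0}]' 30
python3 -m crank '[{"offset":[0.01,0.003,0.028],"rotation":[0,0,0],"fingers":0},{"offset":[0,0,0],"rotation":[0.185,0,0],"fingers":0},{"offset":[0,0,0],"rotation":[0.185,0,0],"fingers":0},{"offset":[0,0,0],"rotation":[0.185,0,0],"fingers":0},{"offset":[0,0,0],"rotation":[0,0,0],"fingers":0}]'
python3 - <<'E'
from h import *
o=rep([.488,.422,.22])
im=cams.get_image("wrist");cv2.imwrite("pics/w1.png",im[:,:,::-1])
C=cam("wrist",o);print(proj(C,[.488,.422,.073]),proj(C,[.488,.422,0]))
E
```

```text
t: 0.78
tcp_pos: [0.4586, 0.4278, 0.2419]
tool_rot: [-147.8, 90.0, -165.1]
force: [0.4, 0.6, 0.2]
grip_width: 0.0855
t: 1.4
tcp_pos: [0.4843, 0.4228, 0.2317]
tool_rot: [-89.2, 89.9, -138.2]
force: [-0.2, 0.9, 0.1]
grip_width: 0.0854
t 1.4 tcp [0.4843 0.4228 0.2317] w 0.0854 F [-0.2  0.9  0.1] j [41.1 31.  24.2 83.3 -0.  90. ]
axes x [-0.001 -0.001 -1.   ] y [ 0.754  0.657 -0.001] z [ 0.657 -0.754  0.   ]
offset tool [0.0117 0.0023 0.0031]
[282.96751558 193.24971731] [282.39146535 173.9038695 ]
```

View pics/w1.png

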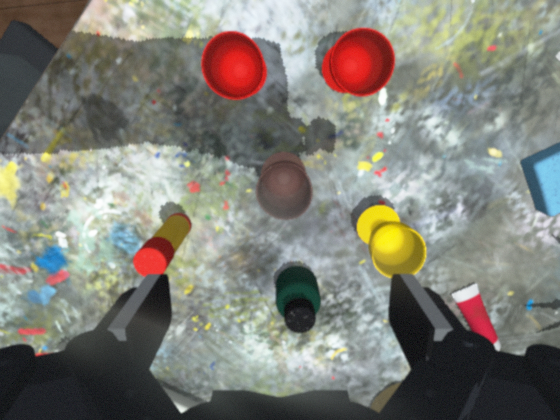

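The wrist picture shows the smoked cup's rim centred at about (285,191), 2 px from where I predicted it. The jaws are clear of the neighbouring items.

Run:
```python
from h import *
o=status.get_obs();C=cam("wrist",o)
im=cv2.imread("pics/w1.png");cv2.imwrite("pics/w1z.png",cv2.resize(im[140:240,215:355],None,fx=5,fy=5,interpolation=cv2.INTER_CUBIC))
print(plane(C,(284.7,191),.073))
```

```text
[0.48787754 0.42436926 0.073     ]
```

View pics/w1z.png

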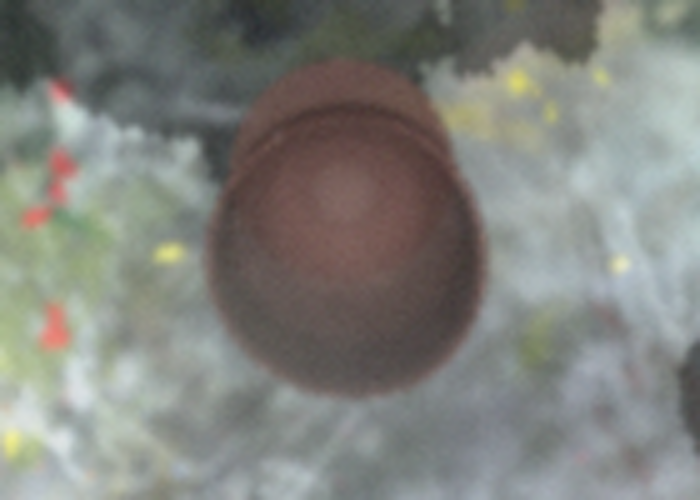

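```bash
python3 -m crank '[{"offset":[0.05,0.0043,0.0015],"rotation":[0,0,0],"fingers":0},{"offset":[0.05,0,0],"rotation":[0,0,0],"fingers":0},{"offset":[0.047,0,0],"rotation":[0,0,0],"fingers":0},{"offset":[0.04,0,0],"rotation":[0,0,0],"fingers":0},{"offset":[0,0,0],"rotation":[0,0,0],"fingers":0.2}]' 25
python3 - <<'E'
from h import *
o=rep([.4885,.4245,.045])
im=cams.get_image("wrist");cv2.imwrite("pics/w2.png",im[:,:,::-1])
E
```

```text
t: 2.08
tcp_pos: [0.4858, 0.4224, 0.0412]
tool_rot: [-90.1, 89.5, -139.0]
force: [0.1, 0.0, -0.1]
grip_width: 0.0701
t 2.08 tcp [0.4858 0.4224 0.0412] w 0.0701 F [ 0.1  0.  -0.1] j [41.  38.4  7.8 59.9 -0.  89.9]
axes x [-0.007 -0.006 -1.   ] y [ 0.754  0.657 -0.009] z [ 0.657 -0.754 -0.   ]
offset tool [-0.0039  0.0034  0.0002]
```

View pics/w2.png

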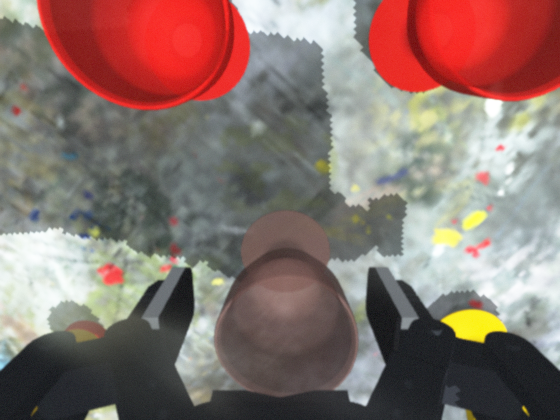

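The wrist picture shows the bowl at x≈286 between the pads, whose mid-line is at about 280. I'll nudge it over and close.

```bash
python3 -m crank '[{"offset":[-0.003,0.0025,0],"rotation":[0,0,0],"fingers":0.2},{"offset":[0,0,0],"rotation":[0,0,0],"fingers":0.35},{"offset":[0,0,0],"rotation":[0,0,0],"fingers":0.45},{"offset":[0,0,0],"rotation":[0,0,0],"fingers":0.6},{"offset":[0,0,0],"rotation":[0,0,0],"fingers":0.8}]' 25
python3 -m crank '[{"offset":[0,0,0],"rotation":[0,0,0],"fingers":0.8},{"offset":[0,0,0],"rotation":[0,0,0],"fingers":0.8}]' 25
python3 - <<'E'
from h import *
o=rep([.4885,.4245,.045])
im=cams.get_image("wrist");cv2.imwrite("pics/w3.png",im[:,:,::-1])
E
```

```text
t: 2.75
tcp_pos: [0.4909, 0.4267, 0.05]
tool_rot: [91.8, 89.9, 42.8]
force: [-0.3, -1.0, 6.4]
grip_width: 0.0443
t: 3.0
tcp_pos: [0.4909, 0.4267, 0.05]
tool_rot: [90.2, 89.9, 41.2]
force: [-1.7, -2.0, 5.6]
grip_width: 0.0444
t 3.0 tcp [0.4909 0.4267 0.05  ] w 0.0444 F [-1.7 -2.   5.6] j [41.  38.1  8.8 60.5  0.  90. ]
axes x [ 0.001  0.001 -1.   ] y [0.755 0.656 0.002] z [ 0.656 -0.755 -0.   ]
offset tool [ 0.005  -0.0033  0.0001]
```

View pics/w3.png

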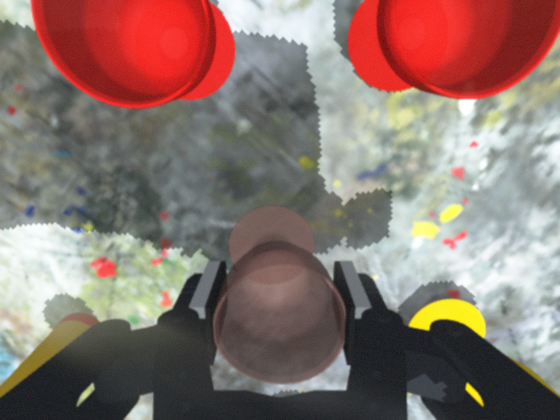

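```bash
python3 -m crank '[{"offset":[-0.02,0,0],"rotation":[0,0,0],"fingers":0.8},{"offset":[-0.04,0,0],"rotation":[0,0,0],"fingers":0.8},{"offset":[-0.04,0,0],"rotation":[0,0,0],"fingers":0.8},{"offset":[-0.03,0,0],"rotation":[0,0,0],"fingers":0.8},{"offset":[0,0,0],"rotation":[0,0,0],"fingers":0.8}]' 30
python3 - <<'E'
from h import *
o=rep([.533,.061,.18])
im=cams.get_image("scene");cv2.imwrite("pics/s4.png",im[150:330,150:430,::-1].repeat(2,0).repeat(2,1))
E
```

```text
t: 3.68
tcp_pos: [0.4919, 0.4276, 0.1816]
tool_rot: [89.8, 89.6, 40.8]
force: [0.9, 0.7, -0.5]
grip_width: 0.0437
t 3.67 tcp [0.4919 0.4276 0.1816] w 0.0437 F [ 0.9  0.7 -0.5] j [41.  32.6 19.6 76.6 -0.  90. ]
axes x [ 0.005  0.004 -1.   ] y [0.755 0.656 0.007] z [ 0.656 -0.755  0.   ]
offset tool [ 2.000e-04 -2.093e-01  3.037e-01]
```

View pics/s4.png

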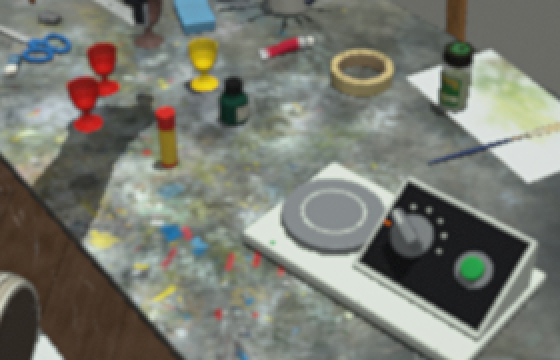

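The cup is lifted (seen at about (148,20) in the crop) and the neighbours haven't moved. I'll carry it over to the platter.

```bash
python3 -m crank '[{"offset":[0,-0.02,0.03],"rotation":[0,0,0],"fingers":0.8},{"offset":[0,-0.03,0.043],"rotation":[0,0,0],"fingers":0.8},{"offset":[0,-0.035,0.05],"rotation":[0,0,0],"fingers":0.8},{"offset":[0,-0.035,0.05],"rotation":[0,0,0],"fingers":0.8},{"offset":[0,-0.035,0.05],"rotation":[0,0,0],"fingers":0.8}]'
python3 -m crank '[{"offset":[0,-0.03,0.044],"rotation":[0,0,0],"fingers":0.8},{"offset":[0,-0.024,0.036],"rotation":[0,0,0],"fingers":0.8},{"offset":[0,0,0],"rotation":[0.15,0,0],"fingers":0.8},{"offset":[0,0,0],"rotation":[0.15,0,0],"fingers":0.8},{"offset":[0,0,0],"rotation":[0.15,0,0],"fingers":0.8}]'
python3 -m crank '[{"offset":[0,0,0],"rotation":[0.15,0,0],"fingers":0.8},{"offset":[0,0,0],"rotation":[0,0,0],"fingers":0.8},{"offset":[0,0,0],"rotation":[0,0,0],"fingers":0.8}]'
python3 - <<'E'
from h import *
o=rep([.533,.061,.18])
im=cams.get_image("wrist");cv2.imwrite("pics/w5.png",im[:,:,::-1])
C=cam("wrist",o);print(proj(C,[.533,.061,.036]),proj(C,[.549,-.0176,.0648]))
E
```

```text
t: 4.35
tcp_pos: [0.5182, 0.1541, 0.1758]
tool_rot: [-112.1, 89.8, -161.1]
force: [1.8, -0.1, -1.7]
grip_width: 0.0441
t: 4.97
tcp_pos: [0.5298, 0.06, 0.1758]
tool_rot: [-98.6, 89.7, -173.7]
force: [0.4, 0.1, -0.7]
grip_width: 0.0441
t: 5.35
tcp_pos: [0.5306, 0.0605, 0.1771]
tool_rot: [-91.2, 89.9, -174.5]
force: [-0.3, -0.1, -1.2]
grip_width: 0.0441
t 5.35 tcp [0.5306 0.0605 0.1771] w 0.0441 F [-0.3 -0.1 -1.2] j [ 6.5 19.8 -1.4 69.   0.  89.8]
axes x [-0.002 -0.    -1.   ] y [ 0.993  0.117 -0.002] z [ 0.117 -0.993 -0.   ]
offset tool [-0.0029  0.0024 -0.0003]
[283.27601735 195.06248499] [292.31358922 309.15023477]
```

View pics/w5.png

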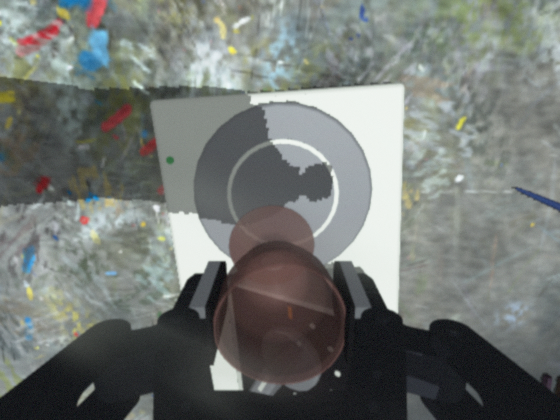

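Ring centre reads about (283.5,193), against a prediction of (283,195), so the target is confirmed. Descending now.

```bash
python3 -m crank '[{"offset":[0.03,0.0025,0],"rotation":[0,0,0],"fingers":0.8},{"offset":[0.03,0,0],"rotation":[0,0,0],"fingers":0.8},{"offset":[0.02,0,0],"rotation":[0,0,0],"fingers":0.8},{"offset":[0.005,0,0],"rotation":[0,0,0],"fingers":0.8},{"offset":[0,0,0],"rotation":[0,0,0],"fingers":0.8}]'
python3 - <<'E'
from h import *
o=rep([.533,.0615,.086])
im=cams.get_image("side");cv2.imwrite("pics/d6.png",cv2.resize(im[170:380,240:460,::-1],None,fx=3,fy=2.8))
E
```

```text
t: 6.02
tcp_pos: [0.5339, 0.0608, 0.0934]
tool_rot: [-92.6, 90.0, -176.0]
force: [0.6, -0.2, -0.9]
grip_width: 0.0441
t 6.03 tcp [0.5339 0.0608 0.0934] w 0.0441 F [ 0.6 -0.2 -0.9] j [ 6.5 24.3 -8.2 57.6  0.  89.9]
axes x [-0. -0. -1.] y [ 0.993  0.115 -0.   ] z [ 0.115 -0.993 -0.   ]
offset tool [ 0.0074 -0.0008 -0.0008]
```

View pics/d6.png

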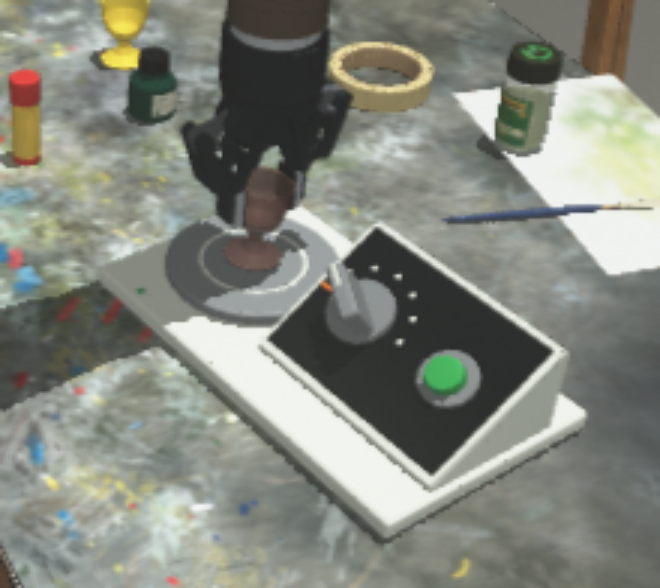

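The side picture shows the cup upright over the ring, with its foot around (252,250). I'll lower it in small steps until it touches.

```bash
python3 -m crank '[{"offset":[0.004,0,0],"rotation":[0,0,0],"fingers":0.8},{"offset":[0,0,0],"rotation":[0,0,0],"fingers":0.8}]'
python3 -m crank '[{"offset":[0.002,0,0],"rotation":[0,0,0],"fingers":0.8},{"offset":[0,0,0],"rotation":[0,0,0],"fingers":0.8}]'
python3 -m crank '[{"offset":[0.001,0,0],"rotation":[0,0,0],"fingers":0.8},{"offset":[0,0,0],"rotation":[0,0,0],"fingers":0.8}]'
```

```text
t: 6.32
tcp_pos: [0.534, 0.0608, 0.0897]
tool_rot: [88.5, 90.0, 5.1]
force: [-0.7, 0.7, -0.4]
grip_width: 0.0442
t: 6.58
tcp_pos: [0.5337, 0.0608, 0.0872]
tool_rot: [-90.6, 90.0, -174.0]
force: [-0.1, 0.0, -1.0]
grip_width: 0.0442
t: 6.82
tcp_pos: [0.5338, 0.0608, 0.0862]
tool_rot: [-91.5, 90.0, -174.9]
force: [0.0, -0.0, -1.8]
grip_width: 0.044
```

```bash
python3 -m crank '[{"offset":[0.001,0,0],"rotation":[0,0,0],"fingers":0.8},{"offset":[0,0,0],"rotation":[0,0,0],"fingers":0.8}]'
python3 -m crank '[{"offset":[0.001,0,0],"rotation":[0,0,0],"fingers":0.8},{"offset":[0,0,0],"rotation":[0,0,0],"fingers":0.8}]'
```

```text
t: 7.08
tcp_pos: [0.5339, 0.0608, 0.086]
tool_rot: [84.3, 90.0, 0.9]
force: [-1.4, 0.2, 4.7]
grip_width: 0.0439
t: 7.32
tcp_pos: [0.5338, 0.0608, 0.0859]
tool_rot: [90.8, 89.9, 7.4]
force: [-4.9, 0.1, 10.8]
grip_width: 0.0441
```

```bash
python3 -m crank '[{"offset":[-0.001,0,0],"rotation":[0,0,0],"fingers":0.44},{"offset":[0,0,0],"rotation":[0,0,0],"fingers":0.38},{"offset":[0,0,0],"rotation":[0,0,0],"fingers":0.25},{"offset":[0,0,0],"rotation":[0,0,0],"fingers":0.1},{"offset":[0,0,0],"rotation":[0,0,0],"fingers":0}]'
python3 -m crank '[{"offset":[0,0,0],"rotation":[0,0,0],"fingers":0},{"offset":[-0.02,0,0],"rotation":[0,0,0],"fingers":0},{"offset":[-0.05,0,0],"rotation":[0,0,0],"fingers":0},{"offset":[-0.06,0,0],"rotation":[0,0,0],"fingers":0},{"offset":[0,0,0],"rotation":[0,0,0],"fingers":0}]'
python3 - <<'E'
from h import *
o=rep()
im=cams.get_image("wrist");cv2.imwrite("pics/w7.png",im[:,:,::-1])
im=cams.get_image("side");cv2.imwrite("pics/d7.png",cv2.resize(im[230:360,260:445,::-1],None,fx=4,fy=4,interpolation=cv2.INTER_CUBIC))
im=cams.get_image("scene");cv2.imwrite("pics/s7.png",cv2.resize(im[210:340,260:445,::-1],None,fx=4,fy=4,interpolation=cv2.INTER_CUBIC))
E
```

```text
t: 7.95
tcp_pos: [0.5338, 0.0608, 0.0851]
tool_rot: [-98.5, 90.0, 178.1]
force: [-1.0, 0.1, 0.7]
grip_width: 0.0852
t: 8.57
tcp_pos: [0.5373, 0.0612, 0.2211]
tool_rot: [89.8, 89.3, 6.4]
force: [-0.0, -0.1, 0.1]
grip_width: 0.0853
t 8.57 tcp [0.5373 0.0612 0.2211] w 0.0853 F [-0.  -0.1  0.1] j [ 6.5 18.4  3.4 74.3 -0.  89.9]
axes x [ 0.012  0.001 -1.   ] y [0.993 0.115 0.012] z [ 0.115 -0.993  0.   ]
```

View pics/w7.png

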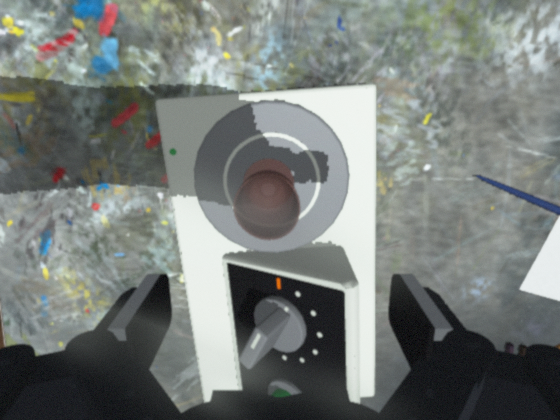

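View pics/d7.png

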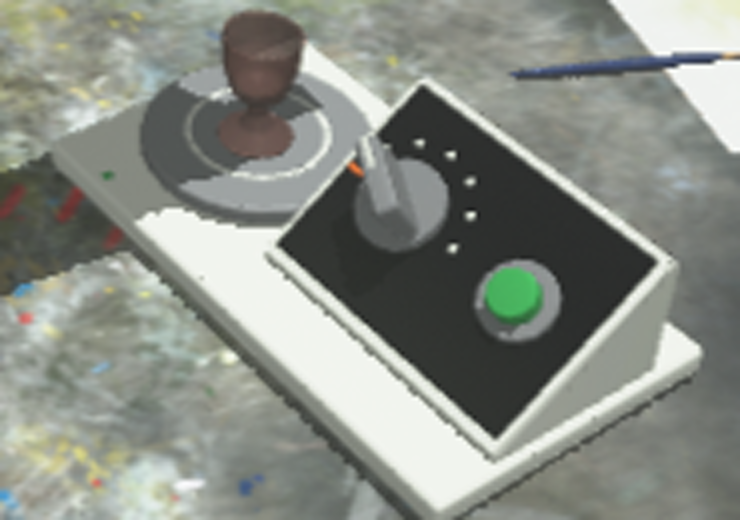

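View pics/s7.png

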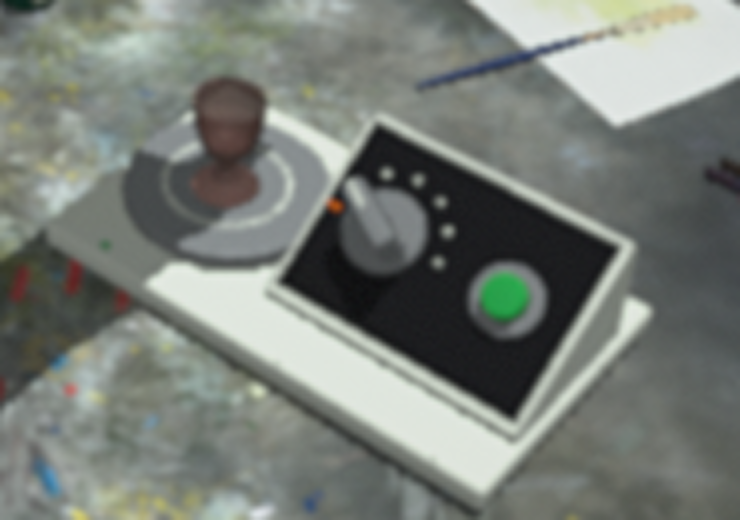

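The cup stands upright inside the ring. The wrist view shows all six dots plus the orange bar, with the dial bar pointing near the first dot. Next I'll tilt the tool square to the panel to measure the dial.

```bash
python3 -m crank '[{"offset":[0,-0.036,0.048],"rotation":[0,0,0],"fingers":0},{"offset":[0,-0.036,0.048],"rotation":[0,0,0],"fingers":0},{"offset":[0,0,0.024],"rotation":[0,0,0.153],"fingers":0},{"offset":[0,0,0],"rotation":[0,0,0.153],"fingers":0},{"offset":[0,0,0],"rotation":[0,0,0.153],"fingers":0}]'
python3 -m crank '[{"offset":[0,0,0],"rotation":[0,0,0.153],"fingers":0},{"offset":[0,0,0],"rotation":[0.06,0,0],"fingers":0},{"offset":[0,0,0],"rotation":[0,0,0],"fingers":0}]'
python3 - <<'E'
from h import *
ya=np.radians(10.3);ux=np.array([np.cos(ya),np.sin(ya),0]);uy=np.array([-np.sin(ya),np.cos(ya),0]);s,c=np.sin(np.radians(35)),np.cos(np.radians(35))
n=-s*ux+c*np.array([0,0,1]);up=np.cross(n,-uy)*-1
print(n,up)
P=np.array([.5585,-.052,.061])
up=c*ux+s*np.array([0,0,1])
o=rep(P+.14*n,frame(-n,up))
im=cams.get_image("wrist");cv2.imwrite("pics/w8.png",im[:,:,::-1])
C=cam("wrist",o);print(proj(C,P))
E
```

```text
t: 9.35
tcp_pos: [0.4749, -0.0669, 0.2136]
tool_rot: [90.1, 63.6, 6.6]
force: [-0.3, 0.4, 0.0]
grip_width: 0.0851
t: 9.72
tcp_pos: [0.4744, -0.0664, 0.2132]
tool_rot: [93.5, 55.1, 6.7]
force: [0.8, -0.5, 1.3]
grip_width: 0.0855
[-0.56433327 -0.10255674  0.81915204] [-0.80595144 -0.1464662  -0.57357644]
t 9.72 tcp [ 0.4744 -0.0664  0.2132] w 0.0855 F [ 0.8 -0.5  1.3] j [-15.6  -9.  -39.2  27.   12.5  75. ]
axes x [ 0.568  0.066 -0.82 ] y [0.82  0.034 0.571] z [ 0.066 -0.997 -0.035]
offset tool [ 0.0337 -0.0172  0.0016]
rotvec tool [-0.1135  0.0364  0.0011]
[258.873011   180.80502334]
```

View pics/w8.png

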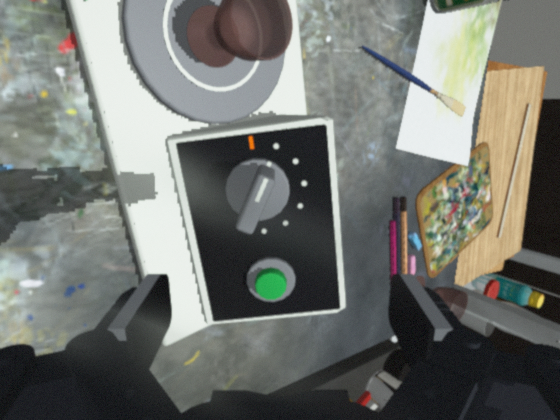

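Run:
```python
import cv2
im=cv2.imread("pics/w8.png");cv2.imwrite("pics/w8z.png",cv2.resize(im[120:310,190:330],None,fx=4,fy=3.15,interpolation=cv2.INTER_CUBIC))
im=cv2.resize(im[125:245,200:330],None,fx=5,fy=5,interpolation=cv2.INTER_CUBIC);cv2.imwrite("pics/w8y.png",im)
```

```text
(no output)
```

View pics/w8y.png

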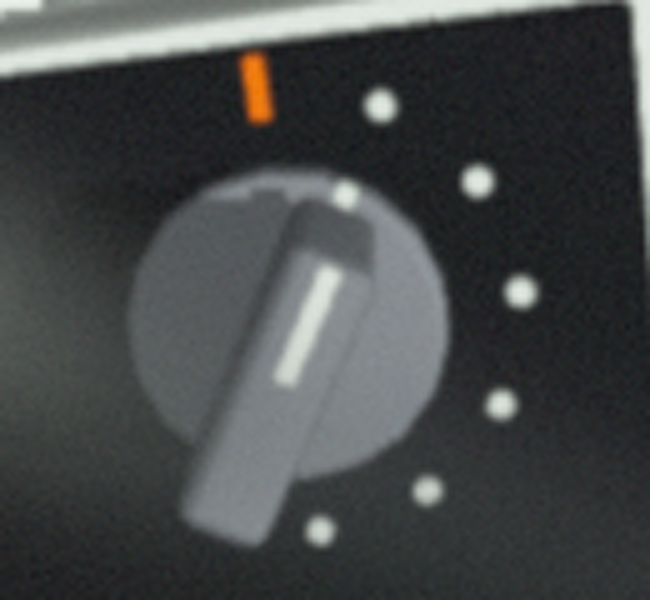

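Measured against the orange bar, the pointer line sits at about 29°, so the dial is at its first click and needs +90°. I'll triangulate the dots and button across views.

Run:
```python
from h import *
o=status.get_obs();W=cam("wrist",o);S=cam("scene");D=cam("side")
su=lambda x,y:(265+x*.2125,225+y*.2125); du=lambda x,y:(265+x*.225,235+y*.225);wy=lambda x,y:(200+x/5,125+y/5)
P=[((478,182),(431,133),(444,136)),((521,292),(468,141),(479,150)),((501,404),(494,166),(501,180)),((427,491),(504,201),(501,217)),((320,530),(492,238),(481,254)),((258,88),(371,171),(373,163))]
T=[]
for w,s,d in P:
    t=tri((W,wy(*w)),(S,su(*s)),(D,du(*d)));T.append(t)
    print(np.round(t,4),[np.round(proj(C,t)-p,1).tolist() for C,p in((W,wy(*w)),(S,su(*s)),(D,du(*d)))])
T=np.array(T);m=T.mean(0);u,sv,vt=np.linalg.svd(T-m);nn=vt[2]*np.sign(vt[2][2]);print("fit n",nn,"sv",sv)
ya=np.radians(10.3);s,c=np.sin(np.radians(35)),np.cos(np.radians(35))
ux=np.array([np.cos(ya),np.sin(ya),0]);uy=np.array([-np.sin(ya),np.cos(ya),0]);n=-s*ux+c*np.array([0,0,1]);up=c*ux+s*np.array([0,0,1])
print("resid along n",(T-m)@n)
# circle in-plane via rays on panel plane
Q=np.array([planeN(W,wy(*w),n,m) for w,_,_ in P]); Q=np.vstack([Q,planeN(W,wy(381,105),n,m)])
a,b=(Q-m)@uy,(Q-m)@up
A=np.c_[2*a,2*b,np.ones(len(a))][[0,1,2,3,4,6]];aa,bb=a[[0,1,2,3,4,6]],b[[0,1,2,3,4,6]]
x=np.linalg.lstsq(A,aa**2+bb**2,rcond=None)[0];r=np.sqrt(x[2]+x[0]**2+x[1]**2)
cen=m+x[0]*uy+x[1]*up;print("centre on panel",cen,"r",r)
print("angles",[round(np.degrees(np.arctan2(q,-(-p))),1) for p,q in zip(a-x[0],b-x[1])])
# pointer line at 44mm plane
l=[planeN(W,wy(*p),n,cen+.044*n)-cen for p in((287,380),(330,270))];print("line ends (uy,up)",[(round(q@uy,4),round(q@up,4)) for q in l],"ang",np.degrees(np.arctan2((l[1]-l[0])@up,(l[1]-l[0])@uy)))
btn=tri((W,(270.5,285)),(S,su(570,277)),(D,du(549,303)));print("btn",btn,"pred",cen-.085*uy+.014*n,"rel",[(btn-cen)@v for v in(uy,up,n)])
```

```text
[ 0.5766 -0.0334  0.0869] [[-2.0, -0.5], [0.8, -0.1], [-0.2, -0.4]]
[ 0.5847 -0.0514  0.0894] [[-1.8, -0.4], [0.7, -0.0], [-0.2, -0.5]]
[ 0.5845 -0.0707  0.086 ] [[-1.6, -0.5], [0.8, 0.0], [-0.3, -0.5]]
[ 0.5756 -0.0865  0.0786] [[-1.3, -0.4], [0.6, -0.0], [-0.2, -0.4]]
[ 0.5612 -0.0942  0.0674] [[-1.8, -0.5], [0.7, -0.0], [-0.2, -0.5]]
[ 0.5476 -0.0199  0.0677] [[-1.6, -0.4], [0.4, -0.3], [0.0, 0.0]]
fit n [-0.56705915 -0.11122191  0.81613332] sv [0.06696393 0.03790247 0.00076871]
resid along n [ 7.11218347e-04  8.02875834e-05 -5.70556926e-04  2.29268061e-05
 -2.88077265e-04  4.42014540e-05]
centre on panel [ 0.55539643 -0.05731314  0.06836335] r 0.037893373757361806
angles [np.float64(60.0), np.float64(89.9), np.float64(119.7), np.float64(150.0), np.float64(179.8), np.float64(-0.0), np.float64(29.8)]
line ends (uy,up) [(np.float64(0.0037), np.float64(0.0024)), (np.float64(0.0188), np.float64(0.0104))] ang 27.799126776857925
btn [ 0.5647197  -0.1415546   0.07575972] pred [ 0.56269395 -0.14237917  0.07983148] rel [np.float64(-0.08455092928736445), np.float64(-0.0005820403755071005), np.float64(0.009436844622370044)]
```

```bash
cat >> h.py <<'E'
ya=np.radians(10.3);s_,c_=np.sin(np.radians(35)),np.cos(np.radians(35))
ux=np.array([np.cos(ya),np.sin(ya),0]);uy=np.array([-np.sin(ya),np.cos(ya),0]);n=-s_*ux+c_*np.array([0,0,1]);up=c_*ux+s_*np.array([0,0,1])
cen=np.array([.5554,-.0573,.0684])
def Rd(th):
    th=np.radians(th);return frame(-n,np.cos(th)*up-np.sin(th)*uy)
E
python3 -m crank '[{"offset":[0,0,0],"rotation":[0.137,0.012,0],"fingers":0},{"offset":[0,0,0],"rotation":[0.137,0.012,0],"fingers":0},{"offset":[0,0,0],"rotation":[0.137,0.012,0],"fingers":0},{"offset":[0,0,0],"rotation":[0,0,0],"fingers":0}]'
python3 -c "
from h import *
rep(cen+.09*n,Rd(30))"
```

```text
t: 10.28
tcp_pos: [0.4767, -0.0668, 0.2152]
tool_rot: [119.6, 54.4, 10.0]
force: [0.4, 0.3, 0.1]
grip_width: 0.0855
t 10.28 tcp [ 0.4767 -0.0668  0.2152] w 0.0855 F [0.4 0.3 0.1] j [-17.3  -8.5 -38.7  27.3  15.5  96.9]
axes x [ 0.574  0.101 -0.813] y [ 0.782 -0.364  0.506] z [-0.245 -0.926 -0.288]
offset tool [ 0.0755 -0.0153  0.0139]
rotvec tool [ 0.0019 -0.0027 -0.011 ]
```

j6 grows with a positive turn and would run out of range, so I'll use the half-turn grasp: rotate −π about the tool x axis.

```bash
for i in 1; do python3 -m crank '[{"offset":[0,0,0],"rotation":[-0.185,0,0],"fingers":0},{"offset":[0,0,0],"rotation":[-0.185,0,0],"fingers":0},{"offset":[0,0,0],"rotation":[-0.185,0,0],"fingers":0},{"offset":[0,0,0],"rotation":[-0.185,0,0],"fingers":0},{"offset":[0,0,0],"rotation":[-0.185,0,0],"fingers":0}]'; done
python3 -m crank '[{"offset":[0,0,0],"rotation":[-0.185,0,0],"fingers":0},{"offset":[0,0,0],"rotation":[-0.185,0,0],"fingers":0},{"offset":[0,0,0],"rotation":[-0.185,0,0],"fingers":0},{"offset":[0,0,0],"rotation":[-0.185,0,0],"fingers":0},{"offset":[0,0,0],"rotation":[-0.185,0,0],"fingers":0}]'
python3 -m crank '[{"offset":[0,0,0],"rotation":[-0.185,0,0],"fingers":0},{"offset":[0,0,0],"rotation":[-0.185,0,0],"fingers":0},{"offset":[0,0,0],"rotation":[-0.185,0,0],"fingers":0},{"offset":[0,0,0],"rotation":[-0.185,0,0],"fingers":0},{"offset":[0,0,0],"rotation":[-0.185,0,0],"fingers":0}]'
python3 -m crank '[{"offset":[0,0,0],"rotation":[-0.185,0,0],"fingers":0.3},{"offset":[0,0,0],"rotation":[-0.182,0,0],"fingers":0.3},{"offset":[0,0,0],"rotation":[0,0,0],"fingers":0.3},{"offset":[0,0,0],"rotation":[0,0,0],"fingers":0.3}]'
python3 -c "
from h import *
o=rep(cen+.09*n,Rd(30)@np.diag([1,-1,-1]))
im=cams.get_image('wrist');cv2.imwrite('pics/w9.png',im[:,:,::-1])
C=cam('wrist',o);print(proj(C,cen),proj(C,cen+.014*n-.085*uy))"
```

```text
t: 10.9
tcp_pos: [0.4765, -0.0666, 0.2153]
tool_rot: [66.2, 54.4, 10.0]
force: [-0.9, 0.3, 0.1]
grip_width: 0.0856
t: 11.52
tcp_pos: [0.4765, -0.0666, 0.2153]
tool_rot: [13.2, 54.4, 10.0]
force: [-0.2, -0.2, 0.2]
grip_width: 0.0854
t: 12.15
tcp_pos: [0.4765, -0.0666, 0.2153]
tool_rot: [-39.8, 54.4, 10.0]
force: [0.5, -0.3, -0.6]
grip_width: 0.0853
t: 12.65
tcp_pos: [0.4763, -0.0666, 0.2153]
tool_rot: [-60.2, 54.4, 10.0]
force: [-0.2, 0.1, -0.0]
grip_width: 0.0599
t 12.65 tcp [ 0.4763 -0.0666  0.2153] w 0.0599 F [-0.2  0.1 -0. ] j [-17.3  -8.6 -38.8  27.3  15.5 -83. ]
axes x [ 0.574  0.101 -0.813] y [-0.781  0.367 -0.506] z [0.247 0.925 0.29 ]
offset tool [ 0.0757  0.0149 -0.0141]
rotvec tool [-0.0011  0.0029  0.0112]
[299.58678115 171.07522073] [242.18543132  73.55523963]
```

View pics/w9.png

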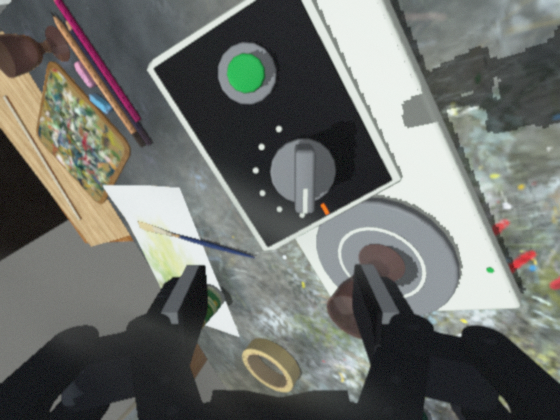

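The wrist picture shows the dial bar at about (304,180), lined up with the tool's z axis, and the button at (246,73). The biases in the two flipped views cancel to under 1 mm. Moving to the standoff.

```bash
python3 -m crank '[{"offset":[0.038,0.0075,-0.007],"rotation":[0,0,0.011],"fingers":0.3},{"offset":[0.038,0.0075,-0.007],"rotation":[0,0.003,0],"fingers":0.3},{"offset":[0,0,0],"rotation":[0,0,0],"fingers":0.3},{"offset":[0,0,0],"rotation":[0,0,0],"fingers":0.3}]'
python3 -c "
from h import *
o=rep(cen+.026*n,Rd(30)@np.diag([1,-1,-1]))
im=cams.get_image('wrist');cv2.imwrite('pics/w10.png',im[:,:,::-1])
C=cam('wrist',o);print(proj(C,cen+.008*n),proj(C,cen+.044*n))"
```

```text
t: 13.2
tcp_pos: [0.5044, -0.0663, 0.1425]
tool_rot: [-60.0, 55.0, 10.3]
force: [-0.2, -0.4, 0.3]
grip_width: 0.06
t 13.2 tcp [ 0.5044 -0.0663  0.1425] w 0.06 F [-0.2 -0.4  0.3] j [-15.8   1.3 -42.7  13.8  14.6 -81.9]
axes x [ 0.565  0.102 -0.819] y [-0.787  0.365 -0.497] z [0.248 0.925 0.287]
offset tool [ 0.0644  0.     -0.0003]
rotvec tool [-0.      0.0001  0.0008]
[279.90037436 222.27891732] [279.85067757 245.8147952 ]
```

View pics/w10.png

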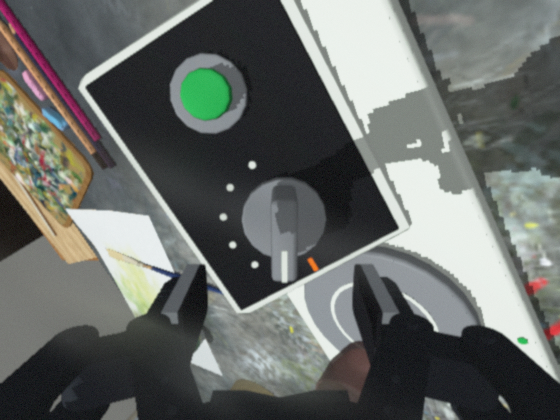

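```bash
python3 -m crank '[{"offset":[0.03,0.001,0],"rotation":[0,0,0],"fingers":0.3},{"offset":[0.02,0,0],"rotation":[0,0,0],"fingers":0.3},{"offset":[0.01,0,0],"rotation":[0,0,0],"fingers":0.3},{"offset":[0.004,0,0],"rotation":[0,0,0],"fingers":0.3},{"offset":[0,0,0],"rotation":[0,0,0],"fingers":0.3}]' 30
python3 -c "
from h import *
o=rep(cen+.026*n,Rd(30)@np.diag([1,-1,-1]))
im=cams.get_image('wrist');cv2.imwrite('pics/w11.png',im[:,:,::-1])
im=cams.get_image('side');cv2.imwrite('pics/d11.png',cv2.resize(im[200:350,280:450,::-1],None,fx=4,fy=4,interpolation=cv2.INTER_CUBIC))"
```

```text
t: 13.88
tcp_pos: [0.5398, -0.0595, 0.0896]
tool_rot: [-60.1, 54.9, 10.2]
force: [0.7, 0.1, 0.5]
grip_width: 0.0599
t 13.88 tcp [ 0.5398 -0.0595  0.0896] w 0.0599 F [0.7 0.1 0.5] j [-13.4  10.8 -43.    3.5  13.3 -79.8]
axes x [ 0.565  0.102 -0.818] y [-0.787  0.365 -0.498] z [0.248 0.925 0.287]
offset tool [ 0.0004 -0.001  -0.0001]
rotvec tool [0.0003 0.     0.0014]
```

View pics/w11.png

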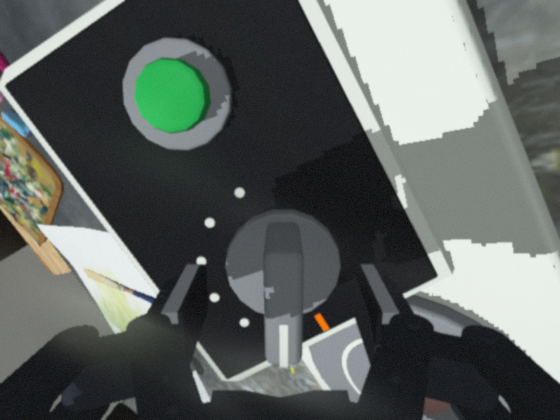

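View pics/d11.png

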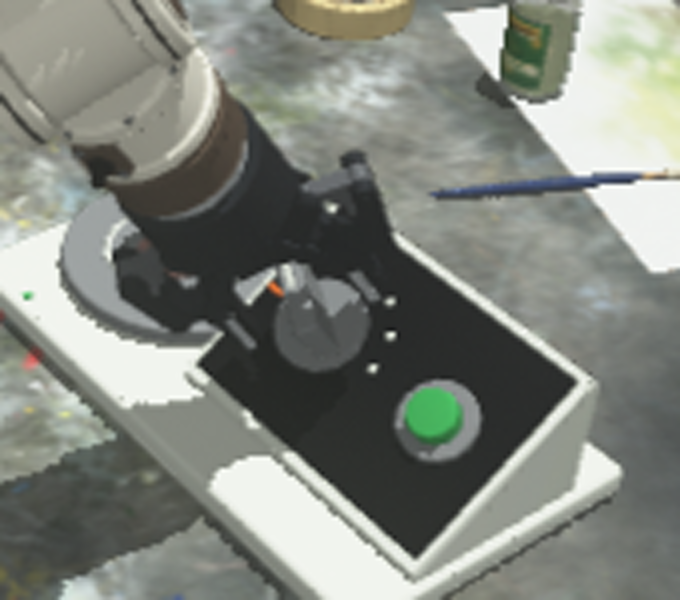

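The bar is at x≈284 and the pad mid-line at about 282. Closing on it.

```bash
python3 -m crank '[{"offset":[0,0.0005,0],"rotation":[0,0,0],"fingers":0.55},{"offset":[0,0,0],"rotation":[0,0,0],"fingers":0.75},{"offset":[0,0,0],"rotation":[0,0,0],"fingers":1},{"offset":[0,0,0],"rotation":[0,0,0],"fingers":1},{"offset":[0,0,0],"rotation":[0,0,0],"fingers":1}]' 60
python3 -c "
from h import *
o=rep(cen+.026*n,Rd(30)@np.diag([1,-1,-1]));print(Rt(o).T@o['force'],Rt(o).T@o['torque'])"
```

```text
t: 14.6
tcp_pos: [0.5388, -0.0592, 0.0888]
tool_rot: [-60.0, 55.0, 10.3]
force: [-5.5, 0.3, 5.6]
grip_width: 0.0132
t 14.6 tcp [ 0.5388 -0.0592  0.0888] w 0.0132 F [-5.5  0.3  5.6] j [-13.4  10.8 -43.1   3.4  13.3 -79.8]
axes x [ 0.565  0.102 -0.819] y [-0.787  0.365 -0.497] z [0.248 0.925 0.287]
offset tool [ 0.0003 -0.0023 -0.    ]
rotvec tool [ 0.0001 -0.0001  0.0004]
[-7.66258974  1.63543334  0.51062255] [-0.09380711  0.25634173  0.70502622]
```

```bash
python3 -m crank '[{"offset":[-0.0005,0,0],"rotation":[0.1,0,0],"fingers":1},{"offset":[0,0,0],"rotation":[0.1,0,0],"fingers":1},{"offset":[0,0,0],"rotation":[0.1,0,0],"fingers":1},{"offset":[0,0,0],"rotation":[0.1,0,0],"fingers":1},{"offset":[0,0,0],"rotation":[0.1236,0,0],"fingers":1}]'
python3 -c "
from h import *
o=rep(cen+.026*n,Rd(60)@np.diag([1,-1,-1]));print(Rt(o).T@o['force'],Rt(o).T@o['torque'])
im=cams.get_image('wrist');cv2.imwrite('pics/w12.png',im[:,:,::-1])"
```

```text
t: 15.22
tcp_pos: [0.538, -0.0598, 0.0888]
tool_rot: [-29.9, 55.1, 10.2]
force: [-6.7, -2.5, 7.7]
grip_width: 0.0127
t 15.22 tcp [ 0.538  -0.0598  0.0888] w 0.0127 F [-6.7 -2.5  7.7] j [-13.5  10.7 -43.2   3.5  13.3 -49.6]
axes x [ 0.564  0.101 -0.82 ] y [-0.555  0.782 -0.285] z [0.612 0.615 0.497]
offset tool [ 0.0008 -0.0019  0.002 ]
rotvec tool [-0.0047 -0.0016  0.0008]
[-10.40389099  -0.40978213  -1.81211771] [-0.16526867  0.78820422  0.52501353]
```

View pics/w12.png

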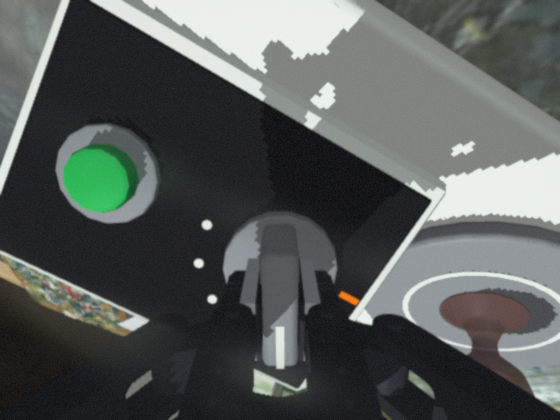

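The bar follows the jaws to 60° with low side forces. Two more clicks (60°) to go.

```bash
python3 -m crank '[{"offset":[0,0,0],"rotation":[0.105,0,0],"fingers":1},{"offset":[0,0,0],"rotation":[0.105,0,0],"fingers":1},{"offset":[0,0,0],"rotation":[0.105,0,0],"fingers":1},{"offset":[0,0,0],"rotation":[0.105,0,0],"fingers":1},{"offset":[0,0,0],"rotation":[0.105,0,0],"fingers":1}]'
python3 -m crank '[{"offset":[0,0,0],"rotation":[0.105,0,0],"fingers":1},{"offset":[0,0,0],"rotation":[0.105,0,0],"fingers":1},{"offset":[0,0,0],"rotation":[0.105,0,0],"fingers":1},{"offset":[0,0,0],"rotation":[0.105,0,0],"fingers":1},{"offset":[0,0,0],"rotation":[0.105,0,0],"fingers":1}]'
python3 -m crank '[{"offset":[0,0,0],"rotation":[0,0,0],"fingers":1}]'
python3 -c "
from h import *
o=rep(cen+.026*n,Rd(120)@np.diag([1,-1,-1]));print(Rt(o).T@o['force'],Rt(o).T@o['torque'])
im=cams.get_image('wrist');cv2.imwrite('pics/w13.png',im[:,:,::-1])"
```

```text
t: 15.9
tcp_pos: [0.538, -0.0596, 0.0891]
tool_rot: [0.2, 55.0, 10.2]
force: [-9.0, -1.5, 9.3]
grip_width: 0.0128
t: 16.52
tcp_pos: [0.5382, -0.0595, 0.0892]
tool_rot: [30.3, 55.0, 10.2]
force: [-7.4, -1.2, 9.0]
grip_width: 0.0124
t: 16.65
tcp_pos: [0.5382, -0.0595, 0.0893]
tool_rot: [30.1, 55.0, 10.2]
force: [-7.6, -1.7, 9.1]
grip_width: 0.013
t 16.65 tcp [ 0.5382 -0.0595  0.0893] w 0.013 F [-7.6 -1.7  9.1] j [-13.5  10.7 -43.2   3.5  13.3  10.4]
axes x [ 0.564  0.102 -0.819] y [0.251 0.924 0.288] z [ 0.786 -0.368  0.496]
offset tool [0.001  0.0004 0.0024]
rotvec tool [-0.0036  0.0004  0.0009]
[-11.92317241  -0.88227068  -0.77270336] [-0.04545038  0.92443349 -0.48605084]
```

View pics/w13.png

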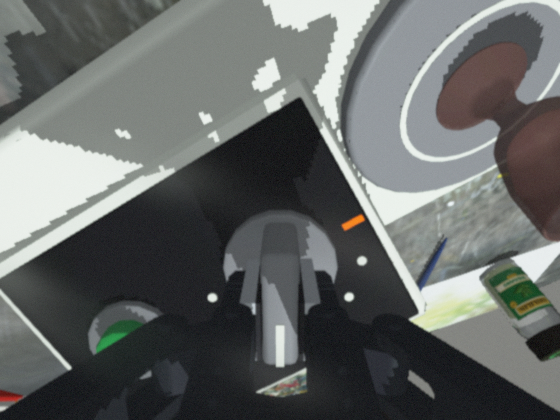

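The tool and bar are at 120°. I'll release and back straight off along the axis.

```bash
python3 -m crank '[{"offset":[0,0,0],"rotation":[0,0,0],"fingers":0.75},{"offset":[0,0,0],"rotation":[0,0,0],"fingers":0.6},{"offset":[0,0,0],"rotation":[0,0,0],"fingers":0.5},{"offset":[0,0,0],"rotation":[0,0,0],"fingers":0.5},{"offset":[-0.015,0,0],"rotation":[0,0,0],"fingers":0.5}]' 40
python3 -m crank '[{"offset":[-0.03,0,0],"rotation":[0,0,0],"fingers":0.5},{"offset":[-0.05,0,0],"rotation":[0,0,0],"fingers":0.5},{"offset":[-0.035,0,0],"rotation":[0,0,0],"fingers":0.7},{"offset":[0,0,0],"rotation":[0,0,0],"fingers":1},{"offset":[0,0,0],"rotation":[0,0,0],"fingers":1}]' 40
python3 -c "
from h import *
o=rep(cen+.15*n,Rd(30)@np.diag([1,-1,-1]))
im=cams.get_image('wrist');cv2.imwrite('pics/w14.png',im[:,:,::-1])
C=cam('wrist',o);print(proj(C,cen),proj(C,cen+.014*n-.085*uy))"
```

```text
t: 17.32
tcp_pos: [0.53, -0.0606, 0.1005]
tool_rot: [30.2, 55.1, 10.4]
force: [0.1, 0.1, 1.0]
grip_width: 0.0427
t: 17.95
tcp_pos: [0.4654, -0.0725, 0.195]
tool_rot: [30.1, 55.0, 10.3]
force: [0.3, 0.0, -0.3]
grip_width: 0.0002
t 17.95 tcp [ 0.4654 -0.0725  0.195 ] w 0.0002 F [ 0.3  0.  -0.3] j [-18.8  -7.8 -41.1  25.2  16.2   5.6]
axes x [ 0.565  0.102 -0.819] y [0.25  0.924 0.288] z [ 0.787 -0.368  0.496]
offset tool [0.006  0.0001 0.0024]
rotvec tool [-1.5735e+00  0.0000e+00  5.0000e-04]
[280.47814583 193.51324103] [187.7098051  250.22768252]
```

View pics/w14.png

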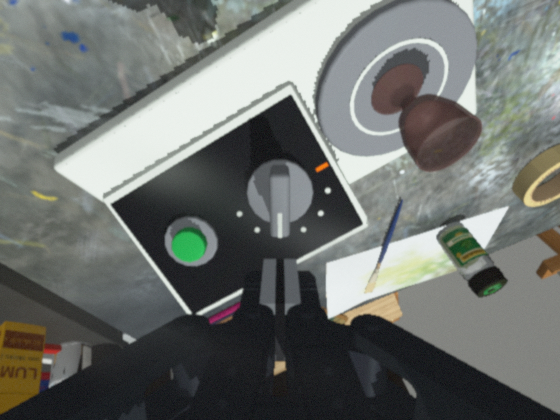

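The picture shows the pointer over the place of the fourth dot: dots 1, 2, 3 at (327,190), (320,213), (303,229) and dots 5, 6 at (257,230), (239,213) are visible, and the fourth is covered. The cup is still in its ring. Moving to the button.

```bash
python3 -m crank '[{"offset":[0,-0.037,0.0214],"rotation":[0,0,0],"fingers":1},{"offset":[0,-0.0365,0.0214],"rotation":[0,0,0],"fingers":1},{"offset":[0.05,0,0],"rotation":[0,0,0],"fingers":1},{"offset":[0.035,0,0],"rotation":[0,0,0],"fingers":1},{"offset":[0,0,0],"rotation":[0,0,0],"fingers":1}]' 40
python3 -c "
from h import *
o=rep(cen+.025*n-.085*uy)
im=cams.get_image('wrist');cv2.imwrite('pics/w15.png',im[:,:,::-1])
im=cams.get_image('side');cv2.imwrite('pics/d15.png',cv2.resize(im[200:350,280:450,::-1],None,fx=4,fy=4,interpolation=cv2.INTER_CUBIC))
im=cams.get_image('scene');cv2.imwrite('pics/s15.png',cv2.resize(im[190:340,270:440,::-1],None,fx=4,fy=4,interpolation=cv2.INTER_CUBIC))"
```

```text
t: 18.62
tcp_pos: [0.5271, -0.1459, 0.1209]
tool_rot: [30.7, 55.4, 10.8]
force: [-0.5, 0.3, 0.5]
grip_width: 0.0005
t 18.62 tcp [ 0.5271 -0.1459  0.1209] w 0.0005 F [-0.5  0.3  0.5] j [-25.9   9.2 -37.   14.8  19.8  -0.9]
axes x [ 0.558  0.106 -0.823] y [0.251 0.924 0.29 ] z [ 0.791 -0.368  0.488]
offset tool [0.043  0.0004 0.0067]
```

View pics/w15.png

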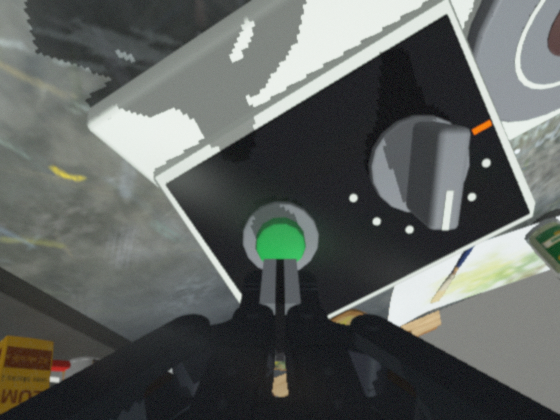

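View pics/d15.png

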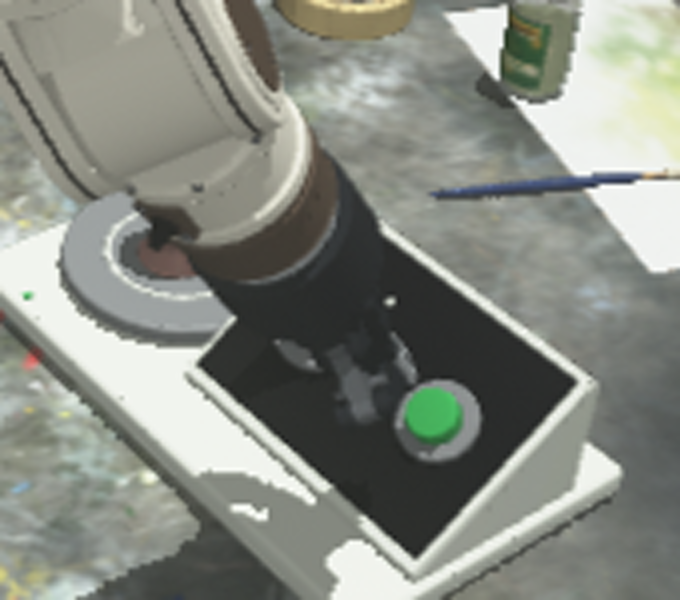

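View pics/s15.png

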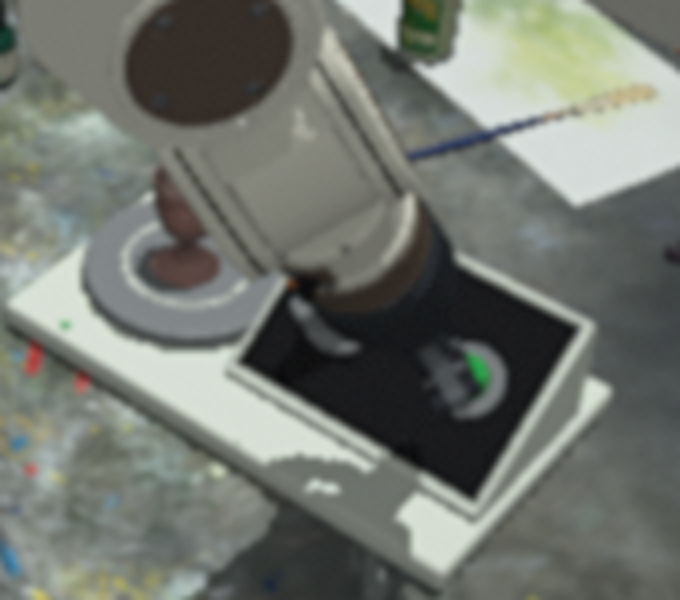

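Run:
```python
from h import *
o=rep(cen+.025*n-.085*uy,Rd(120)@np.diag([1,-1,-1]));C=cam('wrist',o);M=Rt(o)
for d in(.05,.054,.058):print(d,proj(C,o['tcp_pos']+M@[d,0,0]),proj(C,o['tcp_pos']+M@[d,0,.002]))
im=cv2.imread('pics/w15.png');m=cv2.inRange(cv2.cvtColor(im,cv2.COLOR_BGR2HSV),(45,120,60),(75,255,255))[150:300,200:340]
ys,xs=np.nonzero(m);print("green x",xs.min()+200,xs.max()+200,"y",ys.min()+150,ys.max()+150)
for r in range(ys.min(),ys.max()+1,4):print(r+150,xs[ys==r].min()+200,xs[ys==r].max()+200)
```

```text
t 18.77 tcp [ 0.5285 -0.1472  0.1256] w -0.0002 F [ 0.2  0.8 -0.4] j [-26.    8.8 -36.9  14.9  19.9  -0.9]
axes x [ 0.564  0.103 -0.819] y [0.25  0.924 0.288] z [ 0.787 -0.367  0.495]
offset tool [ 0.0463 -0.0001  0.0024]
rotvec tool [-0.0026 -0.0007 -0.0001]
0.05 [280.65129804 242.46325209] [280.64925498 246.00377273]
0.054 [280.63076451 239.55414117] [280.62882141 243.03573154]
0.058 [280.61100227 236.75430476] [280.60915314 240.17885361]
green x 256 304 y 218 260
218 278 284
222 267 295
226 263 297
230 260 300
234 257 302
238 257 303
242 257 304
246 256 304
250 257 303
254 259 302
258 261 299
```

```bash
python3 -m crank '[{"offset":[0.025,0,0.001],"rotation":[0,0,0],"fingers":1},{"offset":[0.014,0,0],"rotation":[0,0,0],"fingers":1},{"offset":[0,0,0],"rotation":[0,0,0],"fingers":1},{"offset":[0,0,0],"rotation":[0,0,0],"fingers":1}]'
python3 -m crank '[{"offset":[0.004,0,0],"rotation":[0,0,0],"fingers":1},{"offset":[0,0,0],"rotation":[0,0,0],"fingers":1}]'
python3 -c "
from h import *
o=rep(cen+.025*n-.085*uy);print(Rt(o).T@o['force'])
im=cams.get_image('wrist');cv2.imwrite('pics/w16.png',im[:,:,::-1])"
```

```text
t: 19.27
tcp_pos: [0.5515, -0.144, 0.0951]
tool_rot: [30.1, 55.0, 10.2]
force: [0.1, -1.1, -1.0]
grip_width: 0.0002
t: 19.52
tcp_pos: [0.5538, -0.1436, 0.0914]
tool_rot: [30.1, 55.0, 10.2]
force: [-0.3, -0.6, 0.1]
grip_width: -0.0003
t 19.52 tcp [ 0.5538 -0.1436  0.0914] w -0.0003 F [-0.3 -0.6  0.1] j [-24.1  14.4 -36.7   8.8  18.9   0.9]
axes x [ 0.565  0.102 -0.819] y [0.25  0.924 0.288] z [ 0.786 -0.368  0.497]
offset tool [0.0036 0.     0.0009]
[-0.26276646 -0.57673453  0.02995106]
```

View pics/w16.png

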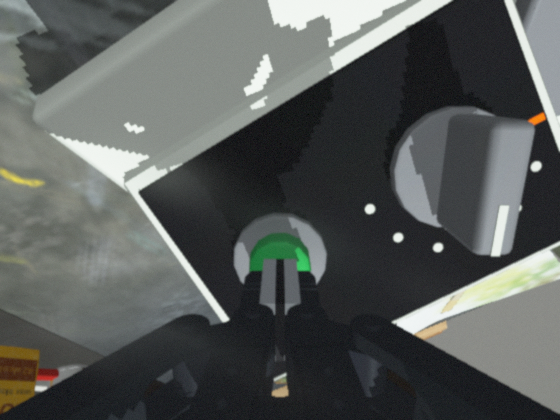

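The closed tips are over the green button, which runs from about 250 to 311 px across and is centred at 280. Pressing in small steps while watching the force.

```bash
python3 -m crank '[{"offset":[0.003,0,0],"rotation":[0,0,0],"fingers":1},{"offset":[0,0,0],"rotation":[0,0,0],"fingers":1}]'
python3 -m crank '[{"offset":[0.003,0,0],"rotation":[0,0,0],"fingers":1},{"offset":[0,0,0],"rotation":[0,0,0],"fingers":1}]'
python3 -m crank '[{"offset":[0.003,0,0],"rotation":[0,0,0],"fingers":1},{"offset":[0,0,0],"rotation":[0,0,0],"fingers":1}]'
```

```text
t: 19.82
tcp_pos: [0.5554, -0.1431, 0.0885]
tool_rot: [30.1, 55.0, 10.3]
force: [-1.0, -0.5, 0.3]
grip_width: 0.0001
t: 20.08
tcp_pos: [0.5573, -0.1429, 0.0863]
tool_rot: [30.1, 55.0, 10.3]
force: [-1.2, 0.4, 1.6]
grip_width: 0.0004
t: 20.32
tcp_pos: [0.5589, -0.1426, 0.0839]
tool_rot: [30.1, 55.0, 10.3]
force: [-2.0, 0.1, 2.1]
grip_width: -0.0002
```

```bash
python3 -m crank '[{"offset":[0.002,0,0],"rotation":[0,0,0],"fingers":1},{"offset":[0,0,0],"rotation":[0,0,0],"fingers":1}]'
python3 -m crank '[{"offset":[0.0015,0,0],"rotation":[0,0,0],"fingers":1},{"offset":[0,0,0],"rotation":[0,0,0],"fingers":1}]'
python3 -m crank '[{"offset":[0.001,0,0],"rotation":[0,0,0],"fingers":1},{"offset":[0,0,0],"rotation":[0,0,0],"fingers":1}]'
```

```text
t: 20.58
tcp_pos: [0.56, -0.1424, 0.0823]
tool_rot: [30.1, 55.0, 10.3]
force: [-3.0, -0.0, 3.0]
grip_width: 0.0003
t: 20.82
tcp_pos: [0.5603, -0.1424, 0.082]
tool_rot: [30.1, 54.9, 10.2]
force: [-12.2, -1.0, 14.6]
grip_width: -0.0001
t: 21.08
tcp_pos: [0.5604, -0.1423, 0.0818]
tool_rot: [30.1, 54.9, 10.2]
force: [-20.5, -1.2, 23.6]
grip_width: 0.0
```

The force climbed with the spring to about 4 N, then rose sharply at around 6 mm travel, so the button is fully in. Backing off.

```bash
python3 -m crank '[{"offset":[-0.006,0,0],"rotation":[0,0,0],"fingers":1},{"offset":[-0.02,0,0],"rotation":[0,0,0],"fingers":1},{"offset":[-0.05,0,0],"rotation":[0,0,0],"fingers":1},{"offset":[-0.06,0,0],"rotation":[0,0,0],"fingers":1},{"offset":[-0.05,0,0],"rotation":[0,0,0],"fingers":1}]'
python3 -m crank '[{"offset":[0,0,0],"rotation":[0,0,0],"fingers":1},{"offset":[0,0,0],"rotation":[0,0,0],"fingers":1}]'
python3 -c "
from h import *
o=rep()
im=cams.get_image('wrist');cv2.imwrite('pics/w17.png',im[:,:,::-1])
im=cams.get_image('side');cv2.imwrite('pics/d17.png',cv2.resize(im[140:350,180:450,::-1],None,fx=2.9,fy=2.8,interpolation=cv2.INTER_CUBIC))
im=cams.get_image('scene');cv2.imwrite('pics/s17.png',im[:,:,::-1])"
```

```text
t: 21.7
tcp_pos: [0.4554, -0.1611, 0.234]
tool_rot: [30.1, 55.0, 10.2]
force: [0.4, -1.3, -0.1]
grip_width: -0.0001
t: 21.95
tcp_pos: [0.4562, -0.1611, 0.232]
tool_rot: [30.1, 55.0, 10.3]
force: [-0.0, 0.3, -0.3]
grip_width: 0.0002
t 21.95 tcp [ 0.4562 -0.1611  0.232 ] w 0.0002 F [-0.   0.3 -0.3] j [-33.3  -5.9 -32.7  36.3  23.3  -7.8]
axes x [ 0.564  0.102 -0.819] y [0.251 0.924 0.288] z [ 0.787 -0.368  0.496]
```

View pics/w17.png

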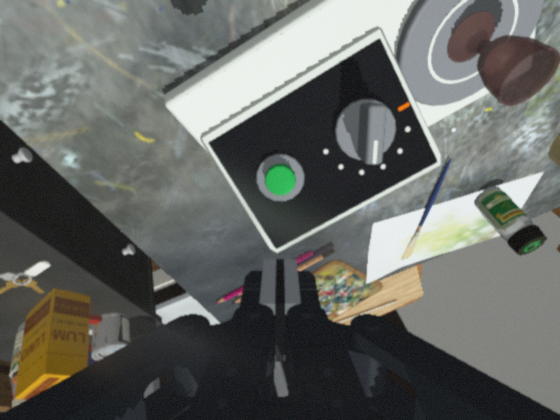

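View pics/d17.png

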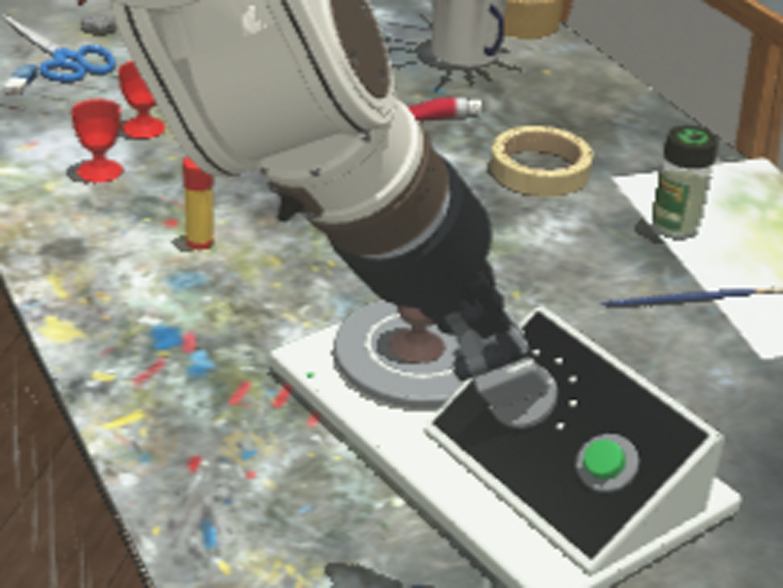

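View pics/s17.png

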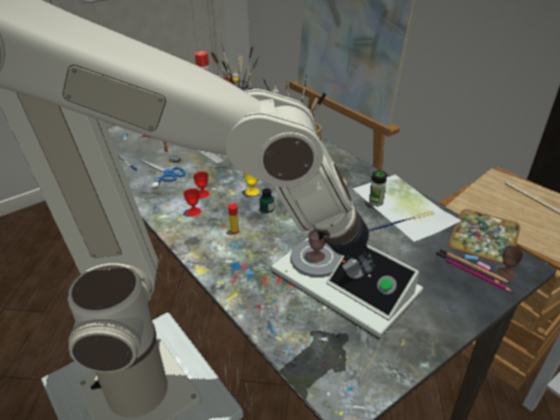

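Run:
```python
from h import *
o=status.get_obs();C=cam('wrist',o)
im=cv2.imread('pics/w17.png');z=cv2.resize(im[90:190,310:430],None,fx=6,fy=6,interpolation=cv2.INTER_CUBIC);cv2.imwrite('pics/w17z.png',z)
```

```text
(no output)
```

View pics/w17z.png

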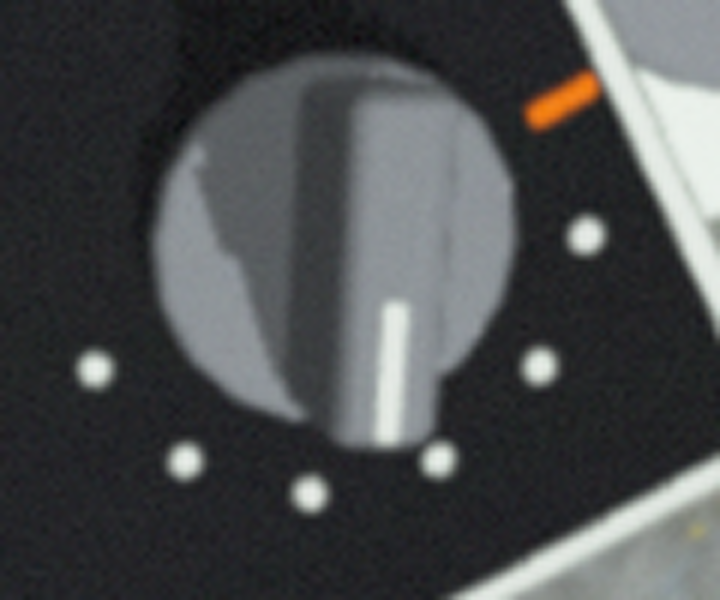

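The pointer line runs 4.6° off vertical and the centre-to-dot-4 line 4.4°, so the dial is on the fourth click. The button is out, the cup is upright in the ring, and the glue stick and ink bottle are where they were. The robot is clear of everything.

```bash
python3 -c "
from cell import ticket
print(ticket.hand_in())"
```

```text
the job is handed in; nothing more can be done
None
```

I did the job in the order asked and handed it in at about 22 s of robot time. No verdict was reported.

- **Cup:** I set the smoked-glass cup on the turntable under slight contact force, then released it. The last pictures show it upright, with its foot well inside the white ring.
- **Dial:** It had been left on the first click, so I turned it 90° clockwise and let go. In the last wrist picture the pointer line is at 4.6° and the line to the fourth dot at 4.4°, so it sits on the fourth click.
- **Start button:** I pressed it after releasing the dial. The force rose with the spring to about 4 N, then jumped to about 31 N at roughly 6 mm, which I took as fully in. The pictures show it back out after I withdrew.
- **Bystanders:** The ink bottle and glue stick look unmoved in the last scene picture; I judged this by eye and did not measure it again.

**Disagreements:** The wrist camera and the fixed cameras differed by 2–3 mm at the panel. The dial's axis turned out about 2 mm lower on the panel than I had measured. I used the gripped axis to aim at the button. The gripper is clear of everything, with the wrist force reading near zero.

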